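# Roll a smoothing capacitor onto its taped line

## Robot

A 6-joint arm with a two-finger parallel gripper is mounted at the origin on the work surface. World frame = base frame: x ahead of the robot, y to its left, z up, the work surface at z = 0. Lengths are in m, angles in rad, forces in N, time in s.
With the tool pointing down it reaches from about 0.275 to 0.85 m from the base axis. Payload 5.2 kg.
Tool frame: the origin (TCP) lies at the very end of the fingers, on their centre line; the grasp point (between the pads) lies 19 mm behind it; z points along the fingers, y is the direction in which the jaws open and shut (so a half turn about z gives the same grasp; the last joint's range is limited). The gripper opens to 85 mm and grips with 20 to 120 N. Pads are 22 mm wide; open, the fingers measure 114 mm over their backs; the gripper's body (76 mm by 85 mm) begins 54 mm behind the grasp point. The pads swing forward as they close: fully open they stand 13 mm farther back than shut.
Start: joints at [-1.513, 0.259, 1.535, -0, 1.348, -0.203], TCP at [0.142, -0.531, 0.231] pointing down, gripper open.
Joint ranges: [-3.14, 3.14], [-0.91, 2.08], [0.19, 2.58], [-1.22, 4.36], [0.22, 2.71], [-3.12, 3.12]. Speed limits (rad/s): [2.57, 2.57, 3.14, 3.14, 3.14, 3.14].

## Interface

Orientations are given as a 3x3 rotation matrix whose columns are the frame's x, y, z axes.
In Python, from workcell import observe, get_image, finish_job gives the robot as it stands.
- The arm moves only by the shell command python3 -m jog 'ROWS'. ROWS is text: rows parted by semicolons, each of 5 numbers parted by spaces: the closure, from 0 (fully open) to 1 (shut), then the shift along the tool's x, y, z in mm, then the turn about the tool's z in rad. A call has 1 to 20 rows; each row is the pose to reach, as a shift and turn from the pose commanded when the call began, along the tool's axes at that moment; what a row does not reach only later rows make up. A row lasts 1/8 s, in which the tool goes at most 62.5 mm and 10.7 degrees, less where a joint would pass 70% of its speed; a pose out of reach is approached as far as the arm can. A call with a gripper value outside its range is refused whole. The fingers move at their own pace and stop on an object; the grip force is fixed at half the most. Time passes only in rows, so rows that repeat a pose let the fingers close. It gives the time, the measured TCP pose, the force and the opening at its end, in the units of the state.
- observe(): the state, without advancing time (a new reading comes with each control period).
- get_image(name): name is "side" or "top"; returns a dict with "frame" (480x640x3 uint8, red, green, blue), "fx", "fy", "cx", "cy" (pixels), "k1" (the pictures are not rectified: a ray, as slopes to the right and down, at radius r is drawn at 1 + k1 r^2 times it, then the intrinsics apply), "extrinsics" (4x4, takes a point from camera to world coordinates). Camera axes: x right, y up, looking along -z (the intrinsics and any distortion apply to the point x, -y, -z); pixel columns grow to the right and rows downward; lengths in m; the calibration is good to about 2 mm. A picture is of the moment at which its call begins. There is no depth.
- finish_job(): hands the job in, once; it reports no verdict.
The state is a dict: "time_s": time; "joint_pos": joint angles; "qvel": joint speeds; "joint_torque": joint torques, N m; "ee_pos": TCP position; "eef_rot": TCP orientation; "ft_force": force on the tool from outside, world axes, zero at the start; "moment": the same for the moment, N m; "finger_gap": finger opening in m.
Only numpy, scipy, OpenCV 4.12 (cv2) and the standard library are available. Lean on these libraries where they do the work, as an engineer would, in place of code of your own. Each camera call takes 0.05 s, during which the arm holds its last target. There are 200 camera calls.

## Task

The second big blue capacitor of this power supply lies loose on the wooden baseboard, beside its twin that is already strapped down. With the fingertips on the top of it, not against its side, roll the loose capacitor sideways over the board until it rests on the free strip of green tape, lying along its pen line, so that its strap can go on. Do not grip, lift or drag it, and leave everything else where it is.

Things in the scene. Friction and masses are not known exactly. Their poses are not given: they have to be found in the camera images.
- capacitor: the loose capacitor: rigid blue-sleeved can, 51 mm diameter, 82 mm long, about 0.22 kg, lying on the board near its middle (axis 43.5 mm, top 69 mm above the table). Origin at the can's centre; x along its axis towards the end with a black disc and two metal terminals; y and z turn with it. A pale stripe along it is uppermost at the start. Free to roll; after a slow push it stops within 10 mm
- mark: the free strip of green masking tape, 15 mm wide, 140 mm long, flat on the board, with a black pen line along its middle and a dark pilot hole 37 mm to either side. Origin at the middle of the line, on the board's top (18 mm above the table); x along the line, y across it, z up. It lies 80 to 145 mm to the left or right of the loose capacitor's start, within 5 degrees of parallel to it
- board: the fixed wooden baseboard, 300 mm (x) by 420 mm (y) and 18 mm thick. Origin at the centre of its underside, on the table. A transformer, 88 mm by 104 mm and 70 mm high, is bolted to it, centred 95 mm along its +x; the capacitors lie about 60 mm along its -x with their axes nearly along x
- twin: the other capacitor, the same kind of can, already fixed to the board on its own strip of tape under a galvanised saddle strap, on the side away from the free tape; it cannot move. Origin on the board's top face under the middle of the can; x along the can. Its strap is 53.4 mm high and its feet reach 47 mm to either side
- strap: the loose capacitor's own saddle strap, a galvanised arch 20 mm wide (x), 93 mm over its feet (y) and 53 mm high, standing loose on the board next to the transformer. Origin at the middle between its feet, at their underside
- resistor: gold aluminium-cased power resistor, 50 mm by 28 mm by 16 mm with a pin at each end, loose on the board on the other side of the transformer. Origin at the centre of its underside
- pen_cup: steel cup of pens, 74 mm in diameter, 142 mm high with its pens, standing on the table to the left of the board. Origin at the centre of its underside
- solder: spool of solder with red flanges, 64 mm in diameter, 40 mm high, standing on the table to the left of the board. Origin at the centre of its underside
- bottle: green bottle with a white cap, 64 mm in diameter, 190 mm high, standing on the table to the left of the board. Origin at the centre of its underside
- carton: small white and blue carton, 55 mm by 85 mm by 22 mm, lying on the table to the right of the board. Origin at the centre of its underside
- screwdriver: screwdriver 190 mm long, lying on the table to the right of the board. Origin under its middle
There are look-alikes about, which are no part of the job. What is shaped like the capacitor but pink, turquoise or yellow is not meant.

How it is judged:
By the outcome, as a careful person would: the job done as asked, in the order asked, and still so for the second after the job is handed in, with the robot touching nothing.
It also fails if it takes over 51 s, if anything falls off the work surface, if the arm or the gripper's body presses on something with over 40 N, if the wrist force passes 120 N, or if a joint passes its speed limit or range.

## Working session

There is one attempt and no reset: what is moved stays moved. The work goes in short steps, Python scripts to look and compute and a shell command to move; the robot and the scene stay as the last step left them, time stands still between calls to the robot, and variables do not carry over. Pictures are saved under pics/ and viewed, about 8 in all and at most 12, crops included, and the job is handed in when it is done.

```bash
mkdir -p pics
python3 - <<'E'
from workcell import observe,get_image
import cv2,numpy as np
s=observe();print(s['time_s'],s['ee_pos'],s['eef_rot'],s['finger_gap'],s['ft_force'])
for n in('top','side'):
    g=get_image(n);cv2.imwrite(f'pics/{n}0.png',g['frame'][:,:,::-1]);print(n,{k:g[k] for k in('fx','fy','cx','cy','k1')},g['extrinsics'])
E
ls
```

```text
0.0 [ 0.14180215 -0.53085207  0.23047442] [[ 9.66185995e-01  2.57846091e-01 -1.24712366e-04]
 [ 2.57845881e-01 -9.66184321e-01  1.83267377e-03]
 [ 3.52052635e-04 -1.80286030e-03 -9.99998313e-01]] 0.08557546553571688 [-0.8586318  -0.09518532  0.48409563]
top {'fx': 444.53714639557035, 'fy': 444.53714639557035, 'cx': 316.6902488542373, 'cy': 238.07363928594168, 'k1': 0.0032323920650638833} [[-2.05813464e-02  9.82652514e-01 -1.84310728e-01  3.80475352e-01]
 [-9.99788014e-01 -2.03353811e-02  3.22482599e-03  7.50508893e-03]
 [-5.79145533e-04  1.84338028e-01  9.82862735e-01  1.01139636e+00]
 [ 0.00000000e+00  0.00000000e+00  0.00000000e+00  1.00000000e+00]]
side {'fx': 510.281166296137, 'fy': 510.281166296137, 'cx': 316.7165175897341, 'cy': 240.23057775534727, 'k1': -0.09640727068706705} [[-0.95967549  0.13696792 -0.24548472  0.22381859]
 [-0.28022059 -0.535532    0.79666925  1.01283498]
 [-0.0223468   0.83333383  0.55231816  0.74056301]
 [ 0.          0.          0.          1.        ]]
pics
```

View pics/top0.png

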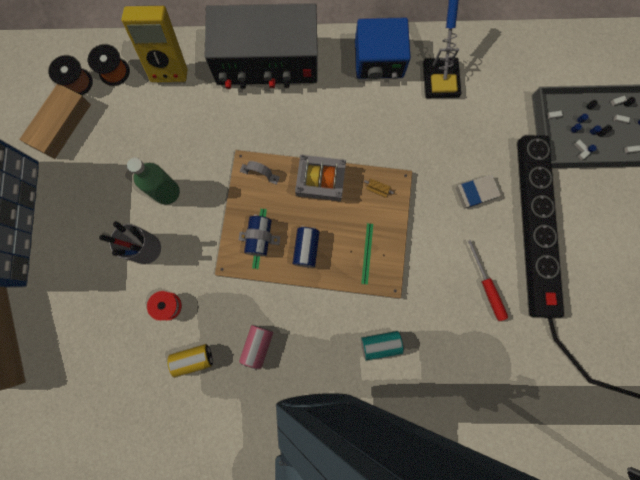

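View pics/side0.png

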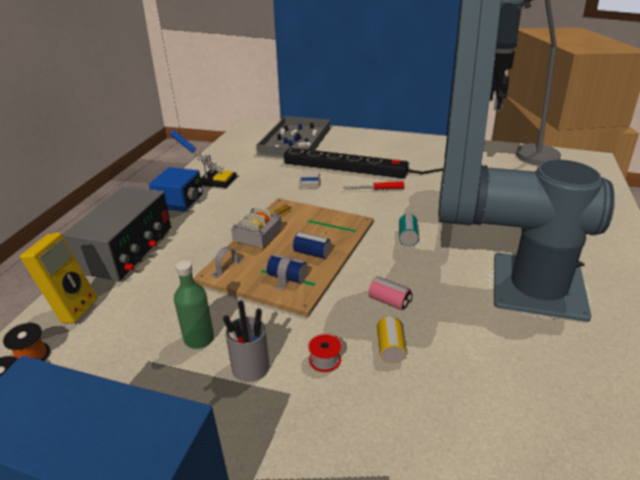

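The top view shows three blue or can-like candidates. The loose blue can is at (306,246), with no strap. The twin at (258,236) is under its strap, and the pink, yellow and turquoise cans at (256,347), (190,360) and (382,346) are decoys. The loose blue can on the board is the one meant, and the free tape is at (368,253). Next I'll confirm this in one enlarged crop.

```bash
cat > h.py <<'E'
import numpy as np,cv2
from workcell import observe,get_image
def K(g): return np.array([[g['fx'],0,g['cx']],[0,g['fy'],g['cy']],[0,0,1.]]),np.array([g['k1'],0,0,0.])
def ray(g,uv):
    k,d=K(g);p=cv2.undistortPoints(np.array([[uv]],float),k,d)[0,0];E=np.array(g['extrinsics'])
    return E[:3,3],E[:3,:3]@np.array([p[0],-p[1],-1])
def onz(g,uv,z):
    o,d=ray(g,uv);return o+d*(z-o[2])/d[2]
def tri(g1,a,g2,b):
    o,d=ray(g1,a);p,e=ray(g2,b);t=np.linalg.lstsq(np.c_[d,-e],p-o,rcond=None)[0]
    return (o+d*t[0]+p+e*t[1])/2, np.linalg.norm(o+d*t[0]-p-e*t[1])
def proj(g,P):
    k,d=K(g);E=np.array(g['extrinsics']);q=(np.atleast_2d(P)-E[:3,3])@E[:3,:3]*[1,-1,-1]
    return cv2.projectPoints(q[:,None],np.zeros(3),np.zeros(3),k,d)[0][:,0]
def crop(g,x,y,w,h,f): return cv2.resize(g['frame'][y:y+h,x:x+w,::-1],None,fx=f,fy=f,interpolation=cv2.INTER_CUBIC)
E
python3 - <<'E'
from h import *
a=crop(get_image('top'),280,215,110,80,5)[:300*2]
b=crop(get_image('side'),255,200,130,100,5)
cv2.imwrite('pics/t1.png',crop(get_image('top'),280,210,110,82,7));cv2.imwrite('pics/s1.png',crop(get_image('side'),280,205,110,82,7))
E
```

```text
(no output)
```

View pics/t1.png

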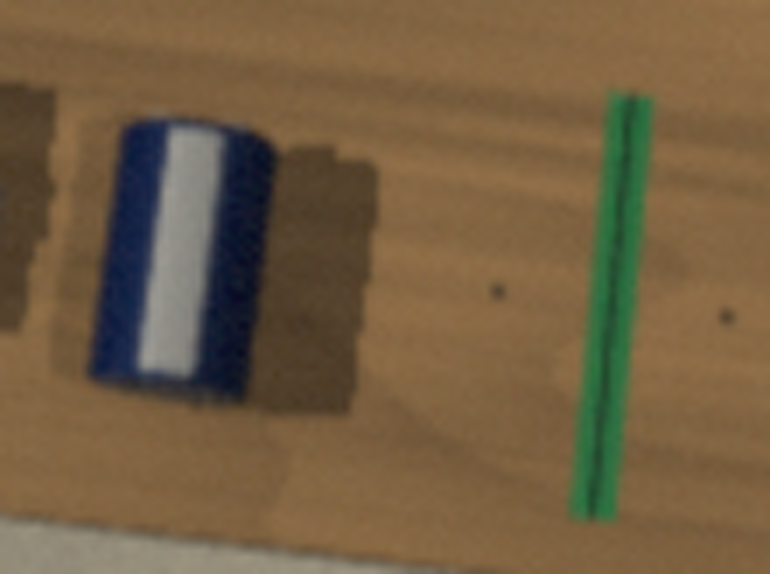

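View pics/s1.png

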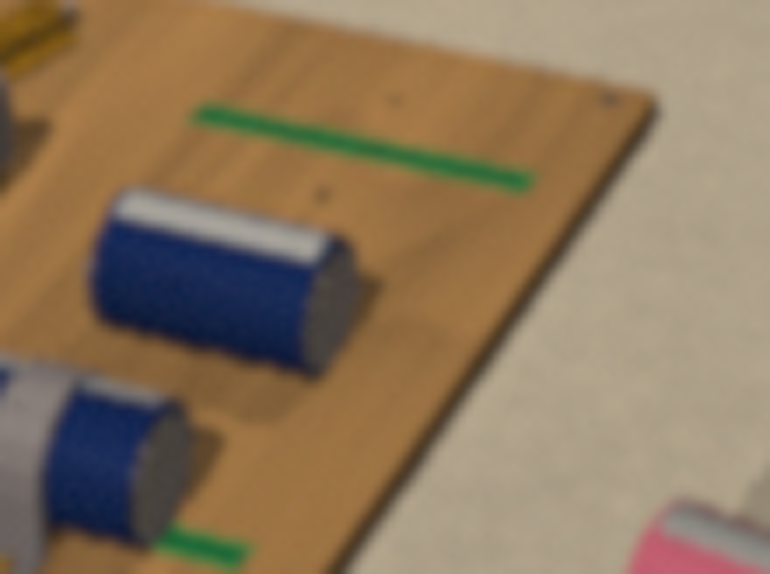

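The crop confirms it: a loose blue can with the stripe up and no strap. In the top crop its stripe runs from (196,127) to (168,375). The tape line runs from (631,95) to (593,519), with pilot holes at (498,291) and (727,317). The same features are visible in the side crop.

```bash
cat > m.py <<'E'
from h import *
gt,gs=get_image('top'),get_image('side')
T=lambda x,y:((x+.5)/7-.5+280,(y+.5)/7-.5+210)
S=lambda x,y:((x+.5)/7-.5+280,(y+.5)/7-.5+205)
for n,a,b,z in[('stripe far',(196,127),(121,204),.069),('stripe near',(168,375),(325,247),.069),('tape far',(631,95),(203,113),.018),('tape near',(593,519),(525,181),.018),('holeL',(498,291),(323,193),.018),('holeR',(727,317),(396,100),.018)]:
    p,e=tri(gt,T(*a),gs,S(*b));print(n,p.round(4),round(e,4),'top@z',onz(gt,T(*a),z).round(4),'side@z',onz(gs,S(*b),z).round(4))
E
python3 m.py
```

```text
stripe far [0.5801 0.0235 0.0656] 0.0021 top@z [0.5804 0.0237 0.069 ] side@z [0.5772 0.0286 0.069 ]
stripe near [0.503  0.0335 0.0665] 0.0013 top@z [0.5033 0.0335 0.069 ] side@z [0.5013 0.0371 0.069 ]
tape far [ 0.5967 -0.1183  0.0168] 0.0051 top@z [ 0.599  -0.1178  0.018 ] side@z [ 0.5934 -0.1162  0.018 ]
tape near [ 0.4613 -0.0998  0.0175] 0.0005 top@z [ 0.461  -0.0998  0.018 ] side@z [ 0.4614 -0.099   0.018 ]
holeL [ 0.534  -0.0722  0.0179] 0.0022 top@z [ 0.5351 -0.072   0.018 ] side@z [ 0.5328 -0.0721  0.018 ]
holeR [ 0.5244 -0.1459  0.0169] 0.0017 top@z [ 0.5251 -0.1456  0.018 ] side@z [ 0.5231 -0.1441  0.018 ]
```

The can's centre is about (0.542, 0.029), with its axis at -7.3°. The tape's middle is (0.530, -0.109), with its line at -7.4°. So the can has to roll about 139 mm to the right. I'll close the fingers and approach slightly behind the top line, with tool y along the roll direction.

```bash
python3 -m jog '1 40 -33 0 0.05;1 80 -67 0 0.1;1 120 -100 0 0.15;1 160 -134 0 0.2;1 210 -176 0 0.25;1 260 -217 0 0.3;1 310 -259 0 0.35;1 360 -301 0 0.39;1 410 -343 0 0.39;1 460 -385 0 0.39;1 500 -418 0 0.39;1 520 -435 30 0.39;1 530 -443 60 0.39;1 534 -447 90 0.39;1 534 -447 120 0.39;1 534 -447 140 0.39;1 534 -447 140 0.39'
cat > look.py <<'E'
import sys
from h import *
s=observe();R=np.array(s['eef_rot']);print('t',s['time_s'],'tcp',np.round(s['ee_pos'],4),'yaw',np.degrees(np.arctan2(R[1,0],R[0,0])).round(2),'F',np.round(s['ft_force'],1),'gap',round(s['finger_gap'],4))
n=sys.argv[1]
gt,gs=get_image('top'),get_image('side')
a=crop(gt,275,205,110,82,5);b=crop(gs,270,190,110,82,5)
cv2.imwrite(f'pics/{n}.png',np.vstack([a,b])[:,:][:820]) if 0 else cv2.imwrite(f'pics/{n}.png',np.hstack([crop(gt,280,215,100,130,4),crop(gs,280,180,100,130,4)]))
E
python3 look.py a1
```

```text
time_s: 2.52
ee_pos: [0.5412, 0.0384, 0.0898]
eef_rot: [[0.992, -0.129, -0.004], [-0.129, -0.992, 0.0], [-0.004, 0.0, -1.0]]
ft_force: [0.5, 0.2, 0.1]
finger_gap: 0.0003
t 2.525 tcp [0.5412 0.0384 0.0898] yaw -7.4 F [0.5 0.2 0.1] gap 0.0003
```

View pics/a1.png

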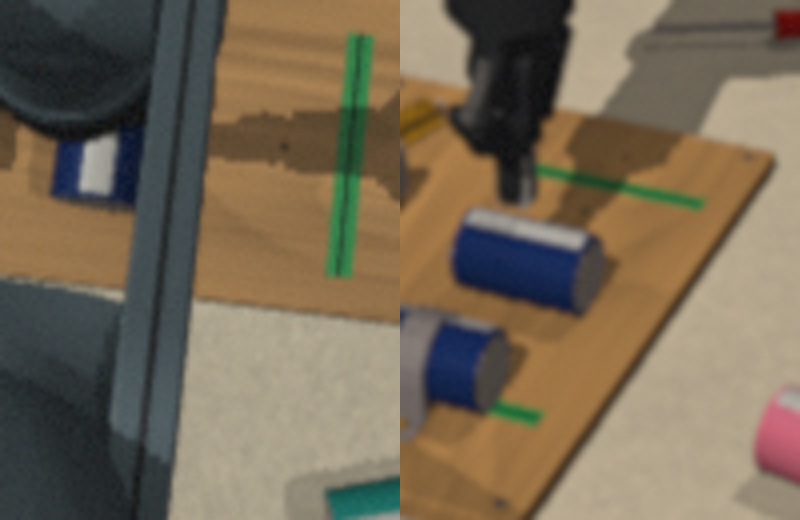

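```bash
python3 -m jog '1 0 0 10 0;1 0 0 17 0;1 0 0 19.5 0;1 0 0 19.5 0;1 0 0 19.5 0'; for i in 1; do python3 -m jog '1 0 0 0.5 0;1 0 0 1 0;1 0 0 1 0'; done; python3 -m jog '1 0 0 0.5 0;1 0 0 0.5 0'
```

```text
time_s: 3.25
ee_pos: [0.5427, 0.0382, 0.072]
eef_rot: [[0.992, -0.129, 0.0], [-0.129, -0.992, -0.0], [0.0, -0.0, -1.0]]
ft_force: [0.1, 0.1, 0.2]
finger_gap: 0.0
time_s: 3.62
ee_pos: [0.5425, 0.0382, 0.0708]
eef_rot: [[0.992, -0.129, 0.0], [-0.129, -0.992, 0.0], [0.0, -0.0, -1.0]]
ft_force: [-0.2, 0.0, -0.1]
finger_gap: 0.0003
time_s: 3.88
ee_pos: [0.5425, 0.0382, 0.0703]
eef_rot: [[0.992, -0.129, -0.0], [-0.129, -0.992, 0.0], [-0.0, -0.0, -1.0]]
ft_force: [-0.6, 0.1, 0.3]
finger_gap: -0.0001
```

```bash
python3 -m jog '1 0 0 0.5 0;1 0 0 0.8 0;1 0 0 0.8 0';python3 -m jog '1 0 0 0.4 0;1 0 0 0.4 0'; python3 -m jog '1 0 0 0.3 0;1 0 0 0.3 0'
```

```text
time_s: 4.25
ee_pos: [0.5425, 0.0382, 0.0695]
eef_rot: [[0.992, -0.129, -0.0], [-0.129, -0.992, 0.0], [-0.0, -0.0, -1.0]]
ft_force: [-0.4, 0.3, -0.5]
finger_gap: -0.0
time_s: 4.5
ee_pos: [0.5425, 0.0382, 0.0691]
eef_rot: [[0.992, -0.129, -0.0], [-0.129, -0.992, -0.0], [-0.0, 0.0, -1.0]]
ft_force: [-0.6, 0.1, 0.3]
finger_gap: -0.0002
time_s: 4.75
ee_pos: [0.5426, 0.0382, 0.0689]
eef_rot: [[0.992, -0.129, 0.0], [-0.129, -0.992, 0.0], [0.0, -0.0, -1.0]]
ft_force: [-0.5, -0.1, 0.4]
finger_gap: -0.0002
```

```bash
for i in 1; do python3 -m jog '1 0 0 0.3 0;1 0 0 0.3 0'; done | grep -E 'ee_pos|ft'; python3 -m jog '1 0 0 0.3 0;1 0 0 0.3 0'| grep -E 'ee_pos|ft'
```

```text
ee_pos: [0.5426, 0.0382, 0.0688]
ft_force: [-0.1, -0.1, 3.2]
ee_pos: [0.5427, 0.0382, 0.0687]
ft_force: [-1.5, -0.3, 6.2]
```

```bash
python3 -m jog '1 0 2 0 0;1 0 6 0 0;1 0 11 0 0;1 0 16 0 0;1 0 21 0 0;1 0 26 0 0;1 0 30 0 0;1 0 33 0 0;1 0 35 0 0;1 0 36 0 0;1 0 36 0 0;1 0 36 0 0'; python3 look.py a2
```

```text
time_s: 6.75
ee_pos: [0.5375, 0.0024, 0.0687]
eef_rot: [[0.992, -0.129, -0.001], [-0.129, -0.992, -0.0], [-0.001, 0.0, -1.0]]
ft_force: [-3.7, -0.4, 7.0]
finger_gap: -0.0002
t 6.75 tcp [0.5375 0.0024 0.0687] yaw -7.4 F [-3.7 -0.4  7. ] gap -0.0002
```

View pics/a2.png

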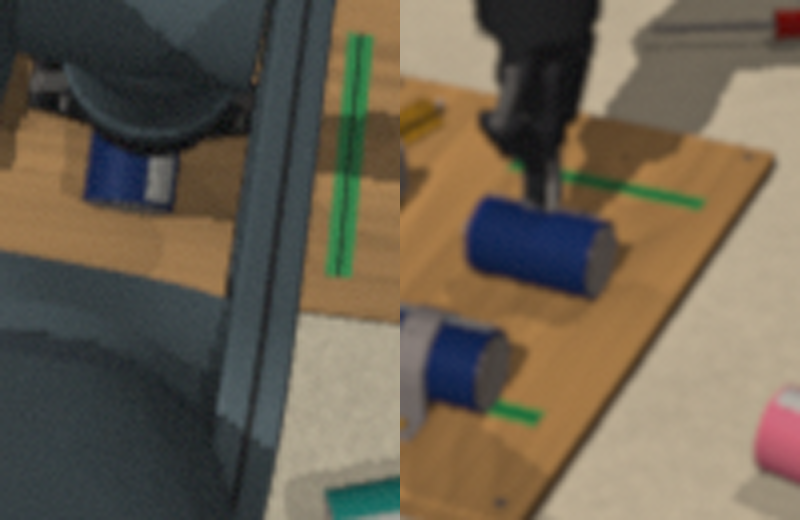

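The can rolled about 18 mm without slipping: the stripe moved round to its right side, and it still lies parallel. Next I'll lift, go back and stroke again.

```bash
python3 -m jog '1 0 0 -2 0;1 0 0 -4 0;1 0 -10 -4 0;1 0 -16 -4 0;1 0 -16 -2 0;1 0 -16 -0.5 0;1 0 -16 0 0;1 0 -16 0 0'; python3 -m jog '1 0 2 0 0;1 0 6 0 0;1 0 11 0 0;1 0 16 0 0;1 0 21 0 0;1 0 26 0 0;1 0 30 0 0;1 0 33 0 0;1 0 35 0 0;1 0 36 0 0;1 0 36 0 0'; python3 look.py a3
```

```text
time_s: 7.85
ee_pos: [0.5399, 0.0183, 0.0688]
eef_rot: [[0.992, -0.129, 0.0], [-0.129, -0.992, -0.0], [0.0, -0.0, -1.0]]
ft_force: [-2.0, 1.6, 7.1]
finger_gap: -0.0001
time_s: 9.22
ee_pos: [0.5348, -0.0175, 0.0684]
eef_rot: [[0.992, -0.129, -0.001], [-0.129, -0.992, -0.0], [-0.001, 0.0, -1.0]]
ft_force: [-2.9, -0.7, 5.6]
finger_gap: -0.0002
t 9.225 tcp [ 0.5348 -0.0175  0.0684] yaw -7.41 F [-2.9 -0.7  5.6] gap -0.0002
```

View pics/a3.png

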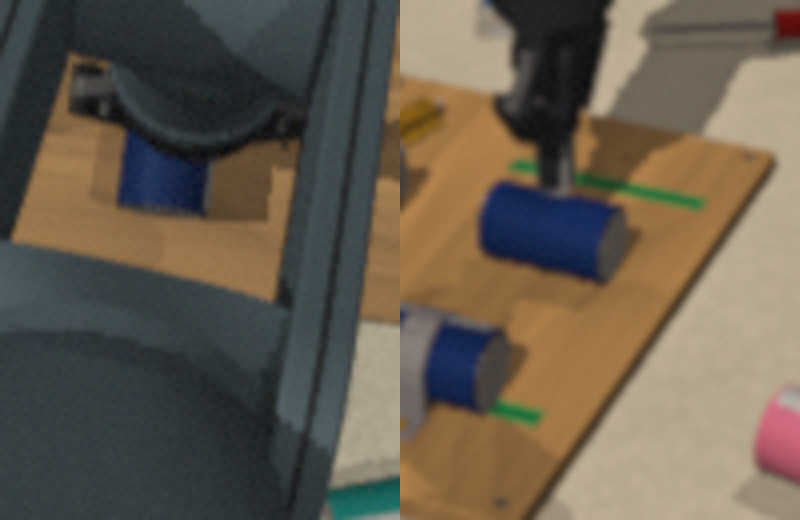

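Another ~18 mm with no visible yaw, so about 102 mm remain. I'll do two more cycles with slightly longer strokes.

```bash
python3 -m jog '1 0 0 -2 0;1 0 0 -4 0;1 0 -10 -4 0;1 0 -20 -4 0;1 0 -20 -2 0;1 0 -20 -0.5 0;1 0 -20 0 0;1 0 -20 0 0'; python3 -m jog '1 0 2 0 0;1 0 6 0 0;1 0 11 0 0;1 0 16 0 0;1 0 21 0 0;1 0 26 0 0;1 0 31 0 0;1 0 35 0 0;1 0 38 0 0;1 0 40 0 0;1 0 40 0 0;1 0 40 0 0';  python3 -m jog '1 0 0 -2 0;1 0 0 -4 0;1 0 -10 -4 0;1 0 -20 -4 0;1 0 -20 -2 0;1 0 -20 -0.5 0;1 0 -20 0 0;1 0 -20 0 0'; python3 -m jog '1 0 2 0 0;1 0 6 0 0;1 0 11 0 0;1 0 16 0 0;1 0 21 0 0;1 0 26 0 0;1 0 31 0 0;1 0 35 0 0;1 0 38 0 0;1 0 40 0 0;1 0 40 0 0;1 0 40 0 0'; python3 look.py a4
```

```text
time_s: 10.32
ee_pos: [0.5378, 0.0024, 0.0686]
eef_rot: [[0.992, -0.129, 0.0], [-0.129, -0.992, 0.0], [-0.0, -0.0, -1.0]]
ft_force: [-1.5, 1.0, 4.3]
finger_gap: 0.0
time_s: 11.82
ee_pos: [0.5321, -0.0374, 0.0684]
eef_rot: [[0.992, -0.129, -0.001], [-0.129, -0.992, -0.0], [-0.001, 0.0, -1.0]]
ft_force: [-2.9, -0.5, 6.9]
finger_gap: -0.0001
time_s: 12.82
ee_pos: [0.5353, -0.0175, 0.0686]
eef_rot: [[0.992, -0.129, 0.0], [-0.129, -0.992, 0.0], [0.0, -0.0, -1.0]]
ft_force: [-1.4, 0.7, 4.1]
finger_gap: 0.0001
time_s: 14.32
ee_pos: [0.5295, -0.0574, 0.0685]
eef_rot: [[0.992, -0.129, -0.001], [-0.129, -0.992, -0.0], [-0.001, 0.0, -1.0]]
ft_force: [-2.7, -0.7, 6.8]
finger_gap: -0.0002
t 14.325 tcp [ 0.5295 -0.0574  0.0685] yaw -7.41 F [-2.7 -0.7  6.8] gap -0.0002
```

View pics/a4.png

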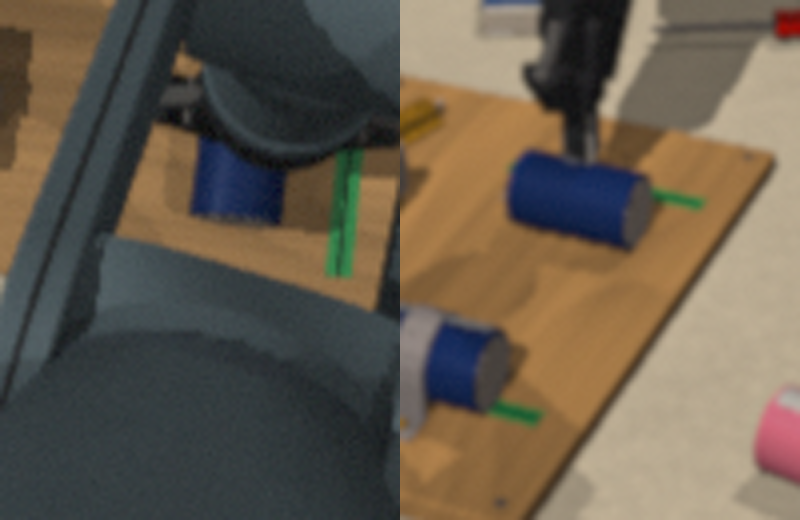

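Four strokes have rolled it about 77 mm, still parallel, so about 62 mm remain. I'll do two more of the same and then measure clear of it.

```bash
python3 -m jog '1 0 0 -2 0;1 0 0 -4 0;1 0 -10 -4 0;1 0 -20 -4 0;1 0 -20 -2 0;1 0 -20 -0.5 0;1 0 -20 0 0;1 0 -20 0 0'; python3 -m jog '1 0 2 0 0;1 0 6 0 0;1 0 11 0 0;1 0 16 0 0;1 0 21 0 0;1 0 26 0 0;1 0 31 0 0;1 0 35 0 0;1 0 38 0 0;1 0 40 0 0;1 0 40 0 0;1 0 40 0 0';  python3 -m jog '1 0 0 -2 0;1 0 0 -4 0;1 0 -10 -4 0;1 0 -20 -4 0;1 0 -20 -2 0;1 0 -20 -0.5 0;1 0 -20 0 0;1 0 -20 0 0'; python3 -m jog '1 0 2 0 0;1 0 6 0 0;1 0 11 0 0;1 0 16 0 0;1 0 21 0 0;1 0 26 0 0;1 0 31 0 0;1 0 35 0 0;1 0 38 0 0;1 0 40 0 0;1 0 40 0 0;1 0 40 0 0;1 0 40 -4 0;1 0 40 -4 0'
python3 - <<'E'
from h import *
gt,gs=get_image('top'),get_image('side')
cv2.imwrite('pics/a5.png',np.hstack([crop(gt,310,225,70,65,6)[:,:390],crop(gs,295,205,65,65,6)]))
print(observe()['ee_pos'])
E
```

```text
time_s: 15.42
ee_pos: [0.5327, -0.0373, 0.0685]
eef_rot: [[0.992, -0.129, 0.0], [-0.129, -0.992, -0.0], [0.0, 0.0, -1.0]]
ft_force: [-1.0, 0.5, 4.2]
finger_gap: -0.0
time_s: 16.92
ee_pos: [0.5269, -0.0773, 0.0685]
eef_rot: [[0.992, -0.129, -0.001], [-0.129, -0.992, -0.0], [-0.001, 0.0, -1.0]]
ft_force: [-3.3, -0.8, 6.3]
finger_gap: 0.0001
time_s: 17.92
ee_pos: [0.5301, -0.0572, 0.0685]
eef_rot: [[0.992, -0.129, 0.0], [-0.129, -0.992, -0.0], [0.0, 0.0, -1.0]]
ft_force: [-0.8, 0.5, 4.4]
finger_gap: -0.0001
time_s: 19.68
ee_pos: [0.5254, -0.097, 0.0724]
eef_rot: [[0.992, -0.129, 0.001], [-0.129, -0.992, -0.0], [0.001, 0.0, -1.0]]
ft_force: [-0.4, 0.3, -0.6]
finger_gap: 0.0001
[ 0.52508487 -0.09676979  0.07209021]
```

View pics/a5.png

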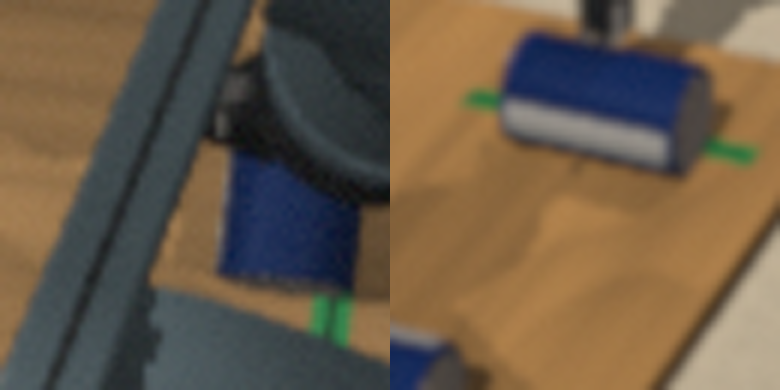

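```bash
cat > pr.py <<'E'
from h import *
gt,gs=get_image('top'),get_image('side')
a=np.radians(-7.4);u=np.array([np.cos(a),np.sin(a),0]);n=np.array([np.sin(a),-np.cos(a),0]);C=np.array([.5417,.0286,.0435])
t=np.linspace(0,2*np.pi,361)[:,None]
for s in(0,.113,.117,.121,.139):
    c=C+n*s-u*.041; P=c+.0255*(np.cos(t)*n+np.sin(t)*[0,0,1])
    q=(proj(gt,P)-[310,225]+.5)*6-.5; l,r=q[q[:,0].argmin()],q[q[:,0].argmax()]
    w=(proj(gs,P)-[295,205]+.5)*6-.5; b=w[w[:,1].argmax()]; R=w[w[:,0].argmax()];P2=P+u*.082;w2=(proj(gs,P2)-[295,205]+.5)*6-.5
    print(s,'top L',l.round(),'R',r.round(),'| side near bot',b.round()+[390,0],'right',R.round()+[390,0],'far left',w2[w2[:,0].argmin()].round()+[390,0],'near top',w[w[:,1].argmin()].round()+[390,0])
E
python3 pr.py
```

```text
0 top L [-104.  239.] R [ 35. 254.] | side near bot [569. 322.] right [606. 228.] far left [371. 245.] near top [594. 198.]
0.113 top L [204. 273.] R [344. 287.] | side near bot [672. 180.] right [705.  92.] far left [486. 111.] near top [694.  64.]
0.117 top L [215. 274.] R [355. 288.] | side near bot [676. 176.] right [708.  88.] far left [489. 107.] near top [698.  60.]
0.121 top L [225. 275.] R [366. 289.] | side near bot [679. 171.] right [711.  83.] far left [493. 102.] near top [701.  56.]
0.139 top L [275. 281.] R [415. 294.] | side near bot [694. 151.] right [725.  64.] far left [510.  83.] near top [715.  36.]
```

The predicted outline matches at s ≈ 117.5 mm, which leaves about 21.8 mm. I'll do a partial stroke of 15 mm of can travel and then a fine finish.

```bash
python3 -m jog '1 0 -10 0 0;1 0 -18 0 0;1 0 -18 2 0;1 0 -18 3.5 0;1 0 -18 4 0;1 0 -18 4 0'; python3 -m jog '1 0 2 0 0;1 0 6 0 0;1 0 11 0 0;1 0 16 0 0;1 0 21 0 0;1 0 25 0 0;1 0 28 0 0;1 0 30 0 0;1 0 30 0 0;1 0 30 -2 0;1 0 30 -4 0;1 0 16 -4 0;1 0 16 -2 0;1 0 16 -0.5 0;1 0 16 0 0;1 0 16 0 0'
python3 - <<'E'
from h import *
gt,gs=get_image('top'),get_image('side')
cv2.imwrite('pics/a6.png',np.hstack([crop(gt,310,225,70,65,6)[:,:],crop(gs,295,205,63,65,6)]))
E
```

```text
time_s: 20.62
ee_pos: [0.5274, -0.079, 0.0687]
eef_rot: [[0.992, -0.129, 0.0], [-0.129, -0.992, -0.0], [0.0, 0.0, -1.0]]
ft_force: [-0.8, 1.3, 4.9]
finger_gap: 0.0002
time_s: 22.62
ee_pos: [0.5252, -0.0947, 0.0687]
eef_rot: [[0.992, -0.129, -0.0], [-0.129, -0.992, -0.0], [-0.0, 0.0, -1.0]]
ft_force: [-1.9, 1.4, 6.6]
finger_gap: 0.0001
```

View pics/a6.png

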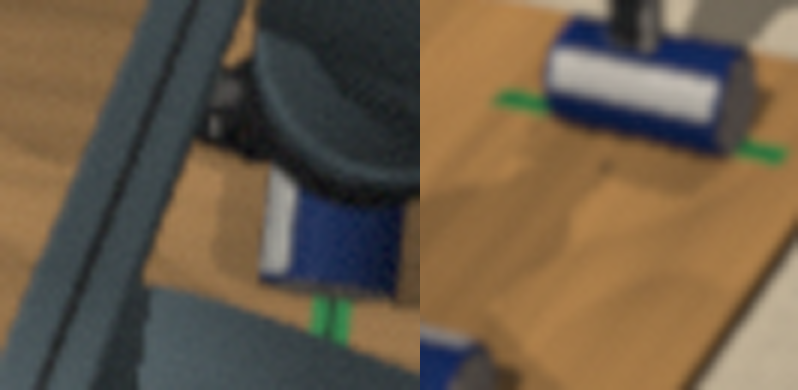

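The outline centre puts the can at s ≈ 133.6 mm, so about 5.6 mm remain. That needs a finger stroke of about 11 mm, after which I'll lift and back away for a clear view.

```bash
python3 -m jog '1 0 1.5 0 0;1 0 4 0 0;1 0 6.5 0 0;1 0 9 0 0;1 0 10.5 0 0;1 0 11 0 0;1 0 11 0 0;1 0 11 0 0;1 0 11 -2 0;1 0 11 -8 0;1 0 11 -30 0;1 0 11 -80 0;1 0 60 -110 0;1 0 110 -110 0;1 0 160 -110 0;1 0 200 -110 0;1 0 230 -110 0;1 0 250 -110 0;1 0 260 -110 0;1 0 260 -110 0'
python3 - <<'E'
from h import *
gt,gs=get_image('top'),get_image('side')
cv2.imwrite('pics/a7.png',np.hstack([crop(gt,310,225,70,65,6)[:,:],crop(gs,295,205,63,65,6)]))
E
```

```text
time_s: 25.22
ee_pos: [0.4918, -0.3524, 0.1781]
eef_rot: [[0.992, -0.129, -0.0], [-0.129, -0.992, 0.0], [-0.0, -0.0, -1.0]]
ft_force: [-0.9, 0.5, -0.5]
finger_gap: -0.0004
```

View pics/a7.png

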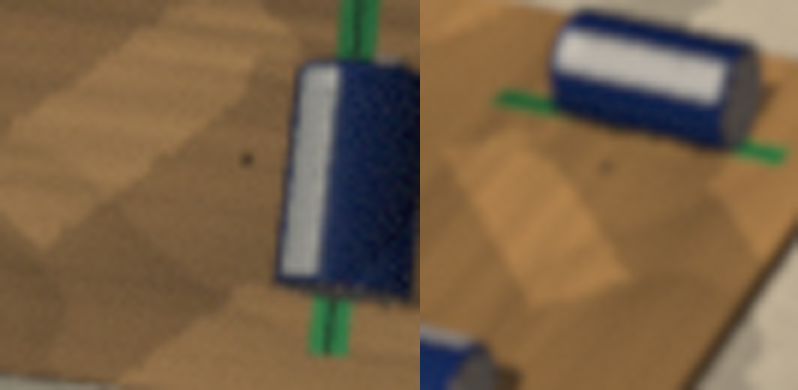

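Run:
```python
from h import *
gt=get_image('top');C0=np.array([.5417,.0286,.0435]);t=np.linspace(0,2*np.pi,361)[:,None]
a0=np.radians(-7.4);N=np.array([np.sin(a0),-np.cos(a0),0])
for s,y in((.137,-7.4),(.1393,-7.4),(.1393,-6),(.1393,-9),(.1415,-7.4)):
    a=np.radians(y);u=np.array([np.cos(a),np.sin(a),0]);n=np.array([np.sin(a),-np.cos(a),0])
    for e in(-.041,.041):
        P=C0+N*s+u*e+.0255*(np.cos(t)*n+np.sin(t)*[0,0,1]);q=(proj(gt,P)-[310,225]+.5)*6-.5
        print(s,y,e,q[q[:,0].argmin()].round(1),q[q[:,0].argmax()].round(1))
f=gt['frame'];c=crop(gt,205,140,215,165,3.6)
a=a0;u=np.array([np.cos(a),np.sin(a),0])
pts=[]
for e in(-.041,.041):
    P=C0+N*.1393+u*e+.0255*(np.cos(t)*N+np.sin(t)*[0,0,1]);pts.append((proj(gt,P)-[325,225]+.5)*8-.5)
z=crop(gt,325,225,60,65,8);
h=cv2.convexHull(np.vstack(pts).astype(np.int32));cv2.polylines(z,[h],True,(0,255,255),1)
c=cv2.resize(c,None,fx=.4,fy=.4);z=cv2.copyMakeBorder(z,0,max(0,c.shape[0]-z.shape[0]),0,0,0);c=cv2.copyMakeBorder(c,0,z.shape[0]-c.shape[0],0,0,0) if c.shape[0]<z.shape[0] else c
cv2.imwrite('pics/a8.png',np.hstack([c,z]));print(c.shape,z.shape)
```

```text
0.137 -7.4 -0.041 [269.1 280.3] [409.7 293.7]
0.137 -7.4 0.041 [289.7  61.1] [428.2  72.7]
0.1393 -7.4 -0.041 [275.4 281. ] [416.  294.4]
0.1393 -7.4 0.041 [295.9  61.7] [434.4  73.4]
0.1393 -6 -0.041 [278. 283.] [418.9 292.9]
0.1393 -6 0.041 [293.   63.1] [431.8  71.5]
0.1393 -9 -0.041 [272.5 278.7] [412.7 295.9]
0.1393 -9 0.041 [299.1  60.3] [437.3  75.6]
0.1415 -7.4 -0.041 [281.4 281.7] [422.1 295. ]
0.1415 -7.4 0.041 [301.8  62.4] [440.4  74. ]
(520, 310, 3) (520, 480, 3)
```

View pics/a8.png

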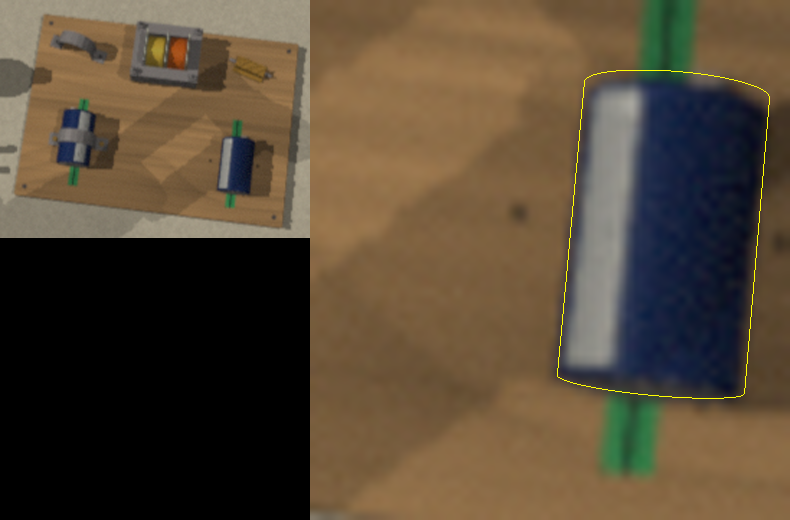

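The target outline fits the can within about 1 mm and 1°. The strap, twin and resistor are undisturbed, and the arm is well clear, so I'm handing in.

```bash
python3 -c "
from workcell import *
print(finish_job())"
```

```text
the job is handed in; nothing more can be done
None
```

I rolled the loose blue capacitor about 139 mm to the right, and it now lies on the free strip of green tape along its pen line. I used the closed fingertips on its top with about 4–7 N of pressure, in eight short strokes. I never gripped, lifted or side-pushed it. The last clock reading before I handed in was about 25 s, against the 51 s limit.

**Final position:** in the last top picture, with the arm clear, the can's outline matched the target within about 1 mm and 1° of the line. Tape shows at both ends of the can. Its centre is about 7 mm from the tape's middle along the line, because I did not shift it along its axis.

**Other parts:** the twin, loose strap, resistor and transformer look unmoved in the last picture. I did not check the things on the table beside the board again.

**Measurements that disagreed:** at the start, the two cameras differed by 2–5 mm on the height and sideways position of the can's top (about 66 mm measured against the stated 69 mm). I used the top camera for the sideways position. Finger contact at 68.8 mm agreed with the stated height.

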